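Let a mosaic panel down off its wedge

ROBOT

A 6-joint arm with a two-finger parallel gripper is mounted at the origin on the work surface; the furniture and walls round the work are solid. World frame = base frame: x ahead of the robot, y to its left, z up, the work surface at z = 0. Lengths are in m, angles in rad, forces in N, time in s.
With the tool pointing down it reaches from about 0.325 to 0.775 m from the base axis. Payload 9.3 kg.
Tool frame: the origin (TCP) lies at the centre of the arm's flange, where the gripper is bolted on; the fingertips stand 173 mm ahead of it and the grasp point (between the pads) lies 155 mm ahead of it; z points along the fingers, y is the line along which they close (so a half turn about z gives the same grasp; the last joint's range is limited). The gripper opens to 85 mm and grips with 20 to 120 N. Pads are 22 mm wide; open, the fingers measure 114 mm over their backs; the gripper's body (76 mm by 85 mm) begins 54 mm behind the grasp point. The pads swing forward as they close: fully open they stand 13 mm farther back than shut.
Start: joints at [1.084, 0.259, 0.021, 1.334, 0, 1.418], TCP at [0.18, 0.52, 0.405] pointing down, gripper open.
Joint ranges: [-3.04, 3.04], [-0.91, 1.82], [-1.04, 1.36], [-1.92, 1.95], [-1.52, 1.45], [-3.14, 3.14]. Speed limits (rad/s): [2.22, 2.22, 2.79, 3.14, 3.14, 3.14].

INTERFACE

Orientations are given as a unit quaternion [w, x, y, z].
In Python, from plant import r, vision, ticket gives the robot as it stands.
- The arm moves only by the shell command python3 -m creep 'ROWS' [OPENING]. ROWS is a JSON object of lists of equal length, an entry for each row: "translation": the shift along the world's x, y, z scaled (see below), a list of three; "twist": the turn about the world's z scaled (see below). A call has 1 to 20 rows; each row is the pose to reach, as a shift and turn from the pose commanded when the call began, turning the shorter way round; what a row does not reach only later rows make up. The controller multiplies each number of a shift by 300 mm and each number of a turn by 180 degrees. A row lasts 1/10 s, in which the tool goes at most 50 mm and 8.59 degrees, less where a joint would pass 70% of its speed; a pose out of reach is approached as far as the arm can. A call with a number of a shift or a turn outside -1 to 1 is refused whole. A call with a gripper value outside its range is refused whole. OPENING is the opening, from 0 (shut) to 1 (fully open), set as the call begins (- or left out, the last holds). The fingers move at their own pace and stop on an object; the grip force is fixed at half the most. Time passes only in rows, so rows that repeat a pose let the fingers close. It gives the time, the measured TCP pose, the force, the opening and the grip force at its end, in the units of the state.
- r.observe(): the state, without advancing time (a new reading comes with each control period).
- vision.read_camera(name): name is "scene" or "top"; returns a dict with "frame" (384x512x3 uint8, red, green, blue), "z_map" (384x512 float32, m along the optical axis (not along the pixel's ray), 0 where there is no reading), "vfov" (degrees; the focal length in pixels is half the picture's height over the tangent of half this angle, whatever the lens; pixels are square), "cx", "cy" (the principal point, pixels), "dist_coeffs" ([k1, k2, p1, p2, k3] as OpenCV has them; the pictures are not rectified), "camera_from_world" (4x4, takes a point from world to camera coordinates). Camera axes: x right, y down, z forward; pixel columns grow to the right and rows downward; lengths in m; the calibration is good to about 2 mm. A picture is of the moment at which its call begins.
- ticket.hand_in(): hands the job in; it is judged then, once.
The state is a dict: "time": time; "q": joint angles; "qvel": joint speeds; "tau": joint torques, N m; "tcp_pos": TCP position; "tool_rot": TCP orientation; "contact_force": force on the tool from outside, world axes, zero at the start; "moment": the same for the moment, N m; "grip_width": finger opening in m; "gripper_force": force on a finger pad.
Only numpy, scipy, OpenCV 4.12 (cv2) and the standard library are available. Lean on these libraries where they do the work, as an engineer would, in place of code of your own. Each camera call takes 0.05 s, during which the arm holds its last target. There are 200 camera calls.

TASK

The heavy mosaic panel standing upright in the wooden stand is propped up on a wooden wedge. Work the wedge backward out from under it, toward its thick end, in several small tugs of about a centimetre, letting the panel come to rest on the wedge for half a second after each tug and never letting it drop, until the panel is fully home in the stand. Then lay the wedge on its flat underside in the shallow metal tray, and leave the grout float, the jar and the white bottle where they are.

Things in the scene. Friction and masses are not known exactly. Their poses are not given: they have to be found in the camera images.
- stand: fixed wooden stand, 296 mm wide, 225 mm tall: two posts with feet, two cross bars behind. Origin on the table under the middle of the panel's front (tiled) face; x points level through the panel to the back, y along the panel, z up. Post lips reach in to y = +-106 mm and 8 mm in front of the face, feet to y = +-114 mm and 23 mm in front.
- panel (a joint): height of the mosaic panel above home, in m: 0 = fully home on the stand's sills (lower edge 10 mm above the table); starts at about 0.016 to 0.018, resting on the wedge. A tiled board 238 mm wide, 14 mm thick, 200 mm tall, 1 to 1.5 kg; it slides only up and down in the stand and sinks by its own weight as the wedge is drawn out.
- panel_edge (a point): middle of the panel's lower front edge, goes up and down with it. The panel's face stands close behind the wedge's grip end and rises far above it: a gripper pointing straight down would hit it, so lean the tool's back about 30 degrees away from the panel, toward the stand's -x.
- wedge: loose light-wood wedge, 92 mm long, 26 mm wide, 60 to 98 g. Origin at the middle of its flat underside; x along it to the thin end, z up. It starts on the table square to the panel (its x = the stand's x), thin end under the panel, 31 to 35 mm of the thick end in front, at stand y -40 to 40 mm. From x = -16 mm the top slopes straight from 28 mm high to 4 mm at x = +46 mm.
- wedge_grip (a point): middle of the wedge's blunt grip end, 30 mm from the wedge's origin toward its thick end (-x) and 14 mm above its underside; the end is 32 mm long and 28 mm high with a level top and upright sides 26 mm apart, to grasp. Friction holds the wedge where it is left; drawing it takes about 5 to 18 N. The panel is home after 42 to 46 mm of pull, the wedge wholly out after 65 mm.
- tray: shallow open aluminium tray, fixed, outside 160 mm (x) by 120 mm (y) by 14 mm high, walls 4 mm, floor 4 mm thick. Origin at the centre of its underside on the table; z up. It stands at the left or the right, nearer the robot than the stand.
- float: grout float (bystander), 190 x 88 mm, 61 mm tall with a wooden handle, lying on the side where the tray is not. Origin at the centre of its underside.
- jar: glass jar with a screw lid (bystander), 45 mm across, 100 mm tall, at the left behind. Origin at the centre of its underside.
- squeeze_bottle: white plastic bottle (bystander), 55 mm across, 104 mm tall, at the right behind. Origin at the centre of its underside.

How it is judged:
On the way, in this order (a step that is already met when the one before it is completed fails the run):
1. on the way down, at least once between 4 and 13 mm above home, the panel rests on the wedge and both are still for 0.2 s (value of joint panel between 0.004 and 0.013 m and velocity of joint panel between -0.006 and 0.006 m/s and linear speed of wedge below 0.008 m/s and contact force between wedge and stand above 3 N), for 0.2 s.
2. the panel is fully home (within 1.5 mm) and the wedge's middle is more than 30 mm in front of the panel's face (value of joint panel below 0.0015 m and x of wedge in the frame of stand below -0.03 m), for 0.2 s.
At the end, for the whole second after the job is handed in: The panel is fully home in the stand (within 1.5 mm), and the wedge, let go and at rest, lies level (within 5 degrees) on its underside on the tray's floor, its middle within 55 mm of the tray's centre. The grout float, the jar and the white bottle are within 30 mm of where they stood (value of joint panel below 0.0015 m and horizontal distance between wedge and tray below 0.055 m and z of wedge in the frame of tray between 0.001 and 0.009 m and angle between wedge's own z axis and vertical below 0.09 rad and linear speed of wedge below 0.02 m/s and contact force between the fingers and wedge below 0.1 N); the robot touches nothing.
It fails at once if the panel drops: it goes down faster than 0.1 m/s once it has left its starting height (below 14 mm above home) (velocity of joint panel below -0.1 m/s and value of joint panel below 0.014 m).
It fails at once if one of the other loose things (grout float, jar, white bottle) is moved by more than 30 mm (distance of any of float, jar, squeeze_bottle from where it was at the start of the episode above 0.03 m).
It also fails if it takes over 53 s, if anything falls off the work surface, if the arm or the gripper's body presses on something with over 40 N, if the wrist force passes 120 N, or if a joint passes its speed limit or range.

## Working session

There is one attempt and no reset: what is moved stays moved. The work goes in short steps, Python scripts to look and compute and a shell command to move; the robot and the scene stay as the last step left them, time stands still between calls to the robot, and variables do not carry over. Pictures are saved under pics/ and viewed, at most 10 in all, crops included, and the job is handed in when it is done.

```bash
mkdir -p pics; ls
cat > h.py <<'E'
import numpy as np, cv2
from plant import r, vision, ticket
def cam(n):
    c=vision.read_camera(n); f=c["frame"]; h=f.shape[0]
    F=h/2/np.tan(np.radians(c["vfov"])/2)
    c["K"]=np.array([[F,0,c["cx"]],[0,F,c["cy"]],[0,0,1]]); c["D"]=np.array(c["dist_coeffs"],float)
    c["T"]=np.linalg.inv(np.array(c["camera_from_world"])); return c
def save(c,n,roi=None,s=1):
    im=c["frame"][:,:,::-1]
    if roi: im=im[roi[1]:roi[3],roi[0]:roi[2]]
    cv2.imwrite(n,cv2.resize(im,None,fx=s,fy=s,interpolation=cv2.INTER_CUBIC))
def rays(c,uv):
    p=cv2.undistortPoints(np.array(uv,float).reshape(-1,1,2),c["K"],c["D"])[:,0]
    return np.c_[p,np.ones(len(p))]
def onz(c,uv,z):
    d=rays(c,uv)@c["T"][:3,:3].T; o=c["T"][:3,3]
    return o+d*((z-o[2])/d[:,2])[:,None]
def cloud(c):
    h,w=c["z_map"].shape; u,v=np.meshgrid(np.arange(w),np.arange(h))
    d=rays(c,np.c_[u.ravel(),v.ravel()])*c["z_map"].reshape(-1,1)
    return (d@c["T"][:3,:3].T+c["T"][:3,3]).reshape(h,w,3)
def proj(c,P):
    M=np.array(c["camera_from_world"]); rv=cv2.Rodrigues(M[:3,:3])[0]
    return cv2.projectPoints(np.array(P,float).reshape(-1,1,3),rv,M[:3,3],c["K"],c["D"])[0][:,0]
E
python3 - <<'E'
from h import *
print(r.observe())
for n in("scene","top"):
    c=cam(n); save(c,f"pics/{n}0.png",s=1.5); print(n,c["T"].round(3).tolist(),c["K"].round(1).tolist(),c["D"])
E
```

```text
pics
{'time': 0.0, 'q': array([ 1.08435221e+00,  2.59173077e-01,  2.07634033e-02,  1.33370435e+00,
       -8.59919858e-06,  1.41816595e+00]), 'qvel': array([ 0.00134794, -0.00221742,  0.00021555,  0.00291932,  0.00047921,
        0.00112847]), 'tau': array([ 8.97323989e-04, -5.55644202e+01,  3.44527102e+01,  1.38096447e-02,
       -3.33030312e-04,  2.21179380e-05]), 'tcp_pos': array([0.18020072, 0.51958094, 0.40407705]), 'tool_rot': array([-2.02880591e-04,  1.66132964e-01,  9.86103141e-01, -6.26849608e-04]), 'contact_force': array([0.68212486, 0.19398942, 0.49310979]), 'moment': array([ 0.02719303, -0.01441127,  0.03205214]), 'gripper_force': 0.0, 'grip_width': 0.08514786085554611}
scene [[0.784, -0.298, 0.544, -0.088], [-0.62, -0.412, 0.668, -0.671], [0.025, -0.861, -0.507, 0.565], [0.0, 0.0, 0.0, 1.0]] [[375.5, 0.0, 254.3], [0.0, 375.5, 190.2], [0.0, 0.0, 1.0]] [-0.10014696  0.          0.          0.          0.        ]
top [[-0.102, -0.973, 0.206, 0.242], [-0.995, 0.099, -0.022, 0.006], [0.001, -0.207, -0.978, 1.075], [0.0, 0.0, 0.0, 1.0]] [[385.8, 0.0, 254.5], [0.0, 385.8, 192.2], [0.0, 0.0, 1.0]] [-0.01426325  0.          0.          0.          0.        ]
```

```bash
python3 -m creep --help 2>&1 | head -20
```

```text
invalid input: not JSON, or not a number
```

View pics/scene0.png

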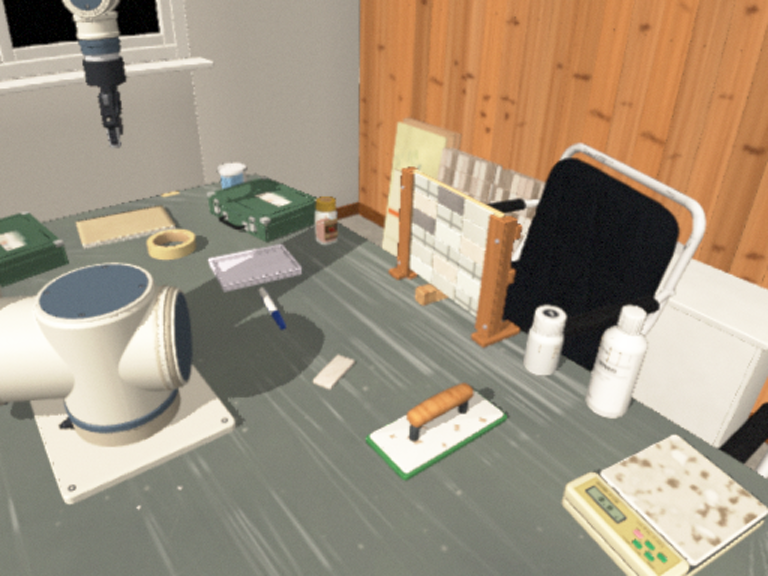

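View pics/top0.png

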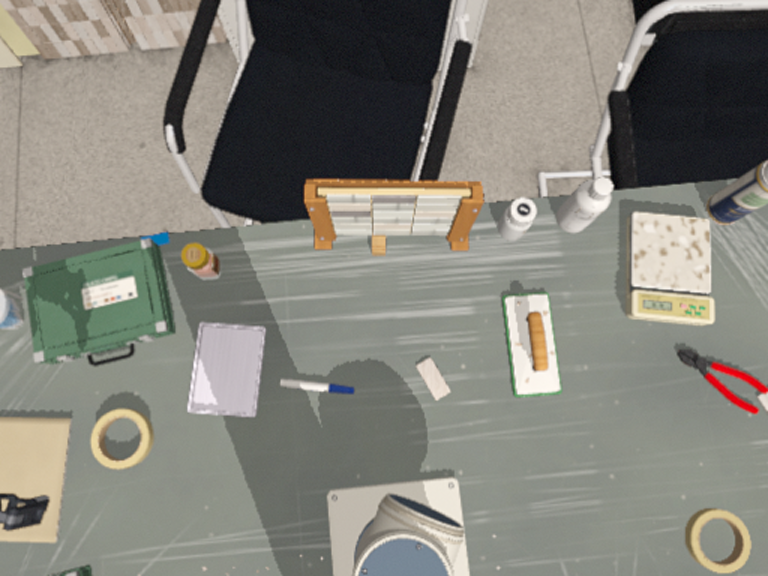

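Run:
```python
from h import *
s=r.observe(); t=s["tcp_pos"]
c=cam("scene"); save(c,"pics/grip.png",(30,0,110,110),5)
P=cloud(c)[:110,30:110].reshape(-1,3); ok=(c["z_map"][:110,30:110].ravel()>0)&(np.linalg.norm(P[:,:2]-t[:2],axis=1)<.15)
P=P[ok]-t
a=np.array([np.cos(0.0),0])
for z in np.arange(.2,-.2,-.02):
    Q=P[abs(P[:,2]-z)<.01]
    if len(Q)>3:
        # camera-lateral extents (perp to view dir) and world ranges
        l=Q[:,:2]@np.array([.784,-.62]); print(round(z,2),len(Q),l.min().round(3),l.max().round(3),(Q.min(0)*1e3).round()[:2],(Q.max(0)*1e3).round()[:2])
ct=cam("top"); Q=cloud(ct); z=Q[...,2]; hsv=cv2.cvtColor(ct["frame"],cv2.COLOR_RGB2HSV)
np.set_printoptions(suppress=True,precision=4)
for n,(u,v) in dict(wedge=(252,163),tray=(151,247),post=(213,161),foot=(213,161),jar=(130,168),bot=(346,140),float_=(360,230)).items(): print(n,hsv[v,u],Q[v,u])
save(ct,"pics/topcrop.png",(195,110,330,175),5.5)
```

```text
0.1 243 -0.031 0.047 [-55. -58.] [52. 20.]
0.08 213 -0.036 0.039 [-45. -51.] [40. 27.]
0.06 212 -0.028 0.039 [-36. -40.] [35.  1.]
0.04 209 -0.034 0.039 [-38. -42.] [36. 11.]
0.02 192 -0.031 0.038 [-38. -41.] [35.  7.]
0.0 199 -0.033 0.038 [-37. -40.] [36. 15.]
-0.02 203 -0.032 0.04 [-38. -43.] [36.  5.]
-0.04 154 -0.03 0.038 [-37. -40.] [33.  0.]
-0.06 116 -0.02 0.037 [-33. -74.] [32. 53.]
-0.08 104 -0.009 0.035 [-34. -73.] [30. 47.]
-0.1 94 -0.005 0.036 [-35. -77.] [28. 44.]
-0.12 63 -0.026 0.033 [-34. -71.] [36. 64.]
-0.14 70 -0.012 0.026 [-26. -59.] [25. 43.]
-0.16 32 -0.013 0.026 [-25. -53.] [23. 43.]
wedge [ 17 115 218] [ 0.5472 -0.0194  0.0265]
tray [154  11 192] [0.3426 0.2809 0.005 ]
post [ 16 159 192] [0.5685 0.0908 0.0125]
foot [ 16 159 192] [0.5685 0.0908 0.0125]
jar [ 18 109 171] [0.5442 0.3014 0.1013]
bot [110  10  73] [ 0.5629 -0.2722  0.1027]
float_ [ 17 146 218] [ 0.3259 -0.2833  0.061 ]
```

View pics/topcrop.png

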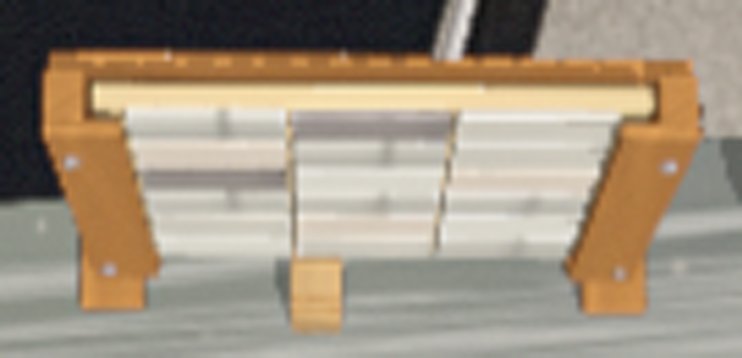

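View pics/grip.png

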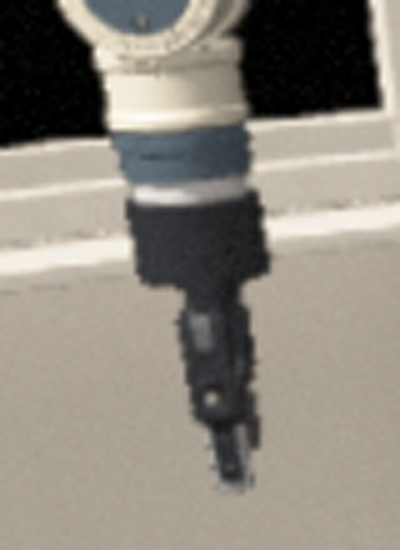

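Run:
```python
from h import *
np.set_printoptions(suppress=True,precision=4)
for n in("top","scene"):
    c=cam(n); Q=cloud(c); hsv=cv2.cvtColor(c["frame"],cv2.COLOR_RGB2HSV); z=Q[...,2]
    m=(abs(Q[...,1]+0.008)<.08)&(z>.06)&(z<.2)&(Q[...,0]>.5)&(Q[...,0]<.66)&(c["z_map"]>0)&(hsv[...,1]<90)
    P=Q[m]; 
    for _ in range(3):
        A=np.c_[P[:,1:],np.ones(len(P))]; k=np.linalg.lstsq(A,P[:,0],rcond=None)[0]; e=P[:,0]-A@k; P=P[abs(e)<2*e.std()+1e-4]
    print(n,"face x = a*y+b*z+c",k,len(P),e.std(), "yawdeg",np.degrees(np.arctan(-k[0])))
    w=(abs(Q[...,1]+0.02)<.035)&(abs(Q[...,0]-.545)<.035)&(hsv[...,1]>75)&(hsv[...,0]<25)&(hsv[...,2]>120)&(c["z_map"]>0)
    T=(w&(abs(z-.028)<.006)).astype(np.uint8); ys,xs=np.nonzero(w)
    print("wedge bbox px",xs.min(),xs.max(),ys.min(),ys.max(),"top n",T.sum())
    cs,_=cv2.findContours(T,cv2.RETR_EXTERNAL,cv2.CHAIN_APPROX_NONE); k2=max(cs,key=cv2.contourArea)[:,0]
    X=onz(c,k2,.028); print("top range x",X[:,0].min(),X[:,0].max(),"y",X[:,1].min(),X[:,1].max(), cv2.minAreaRect(X[:,:2].astype(np.float32)*1000))
    print("all pts range",Q[w].min(0),Q[w].max(0))
    # tray
    t=(abs(Q[...,0]-.34)<.13)&(abs(Q[...,1]-.28)<.11)&(hsv[...,1]<40)&(hsv[...,2]>140)&(z<.03)&(c["z_map"]>0)
    cs,_=cv2.findContours(t.astype(np.uint8),cv2.RETR_EXTERNAL,cv2.CHAIN_APPROX_NONE); k3=max(cs,key=cv2.contourArea)[:,0]
    X=onz(c,k3,.012); print("tray",cv2.minAreaRect(X[:,:2].astype(np.float32)*1000))
    # posts: orange above
    for s in(-1,1):
        f=(abs(Q[...,0]-.57)<.06)&(abs(Q[...,1]+.008-s*.115)<.05)&(hsv[...,0]<22)&(hsv[...,1]>110)&(z<.02)&(z>.004)&(c["z_map"]>0)
        if f.sum()>5: print("foot",s,Q[f].min(0),Q[f].max(0))
```

```text
top face x = a*y+b*z+c [0.1092 0.0004 0.5687] 948 0.0005435857651530134 yawdeg -6.230273728365458
wedge bbox px 238 265 126 169 top n 109
top range x 0.5310611996503187 0.5683495221207404 y -0.03234259864222407 -0.006672629533309109 ((549.7033081054688, -19.601886749267578), (22.63473892211914, 35.1830940246582), 84.19329833984375)
all pts range [ 0.5305 -0.0533  0.0135] [0.58   0.0093 0.2287]
tray ((327.83062744140625, 308.4405517578125), (177.0289306640625, 253.77499389648438), 80.85657501220703)
foot -1 [ 0.527  -0.173   0.0083] [ 0.5567 -0.1528  0.0194]
foot 1 [0.555  0.0612 0.0043] [0.586  0.1005 0.0191]
scene face x = a*y+b*z+c [0.1085 0.0008 0.5697] 1452 0.0009878995774805855 yawdeg -6.192095763541577
wedge bbox px 277 304 119 203 top n 81
top range x 0.5263056660525222 0.5666213811659904 y -0.04292980924712231 -0.0083962782316096 ((546.3060302734375, -25.98138427734375), (33.106082916259766, 39.31843566894531), 85.49272155761719)
all pts range [ 0.5312 -0.0529  0.001 ] [0.5797 0.015  0.2284]
tray ((345.14202880859375, 284.91876220703125), (167.18692016601562, 170.23387145996094), 80.28119659423828)
foot -1 [ 0.5274 -0.173   0.0054] [ 0.6076 -0.1538  0.0197]
foot 1 [0.5511 0.0571 0.004 ] [0.5908 0.1027 0.0197]
```

```bash
python3 -m creep '{"translation":[[0.08,-0.13,0],[0.16,-0.26,0],[0.24,-0.39,0],[0.32,-0.52,0],[0.40,-0.65,0],[0.48,-0.78,0],[0.545,-0.892,0],[0.545,-0.892,0]],"twist":[0.018,0.036,0.054,0.0717,0.0717,0.0717,0.0717,0.0717]}' 0.7
python3 -m creep '{"translation":[[0.08,-0.13,0],[0.16,-0.26,0],[0.24,-0.39,0],[0.32,-0.52,0],[0.40,-0.65,0],[0.48,-0.78,0],[0.545,-0.892,0],[0.545,-0.892,0],[0.545,-0.892,0]],"twist":[0,0,0,0,0,0,0,0,0]}'
```

```text
time: 1.1
tcp_pos: [0.3454, 0.249, 0.4048]
tool_rot: [0.0, 0.057, 0.998, -0.0]
contact_force: [-0.3, -0.1, -0.1]
grip_width: 0.0597
gripper_force: 0.0
time: 2.0
tcp_pos: [0.5075, -0.0158, 0.4042]
tool_rot: [-0.001, 0.055, 0.998, 0.0]
contact_force: [-0.7, 0.7, -0.4]
grip_width: 0.0597
gripper_force: 0.0
```

```bash
python3 -m creep '{"translation":[[0,0,-0.12],[0,0,-0.24],[0,0,-0.36],[0,0,-0.48],[0,0,-0.58],[0,0,-0.66],[0,0,-0.72],[0,0,-0.755],[0,0,-0.755]],"twist":[0,0,0,0,0,0,0,0,0]}'
python3 - <<'E'
from h import *
c=cam("scene"); save(c,"pics/s1.png",(220,60,380,240),3.3)
E
```

```text
time: 2.9
tcp_pos: [0.5066, -0.0144, 0.1775]
tool_rot: [-0.001, 0.054, 0.999, 0.0]
contact_force: [-0.6, 0.3, 0.1]
grip_width: 0.0595
gripper_force: 0.0
```

View pics/s1.png

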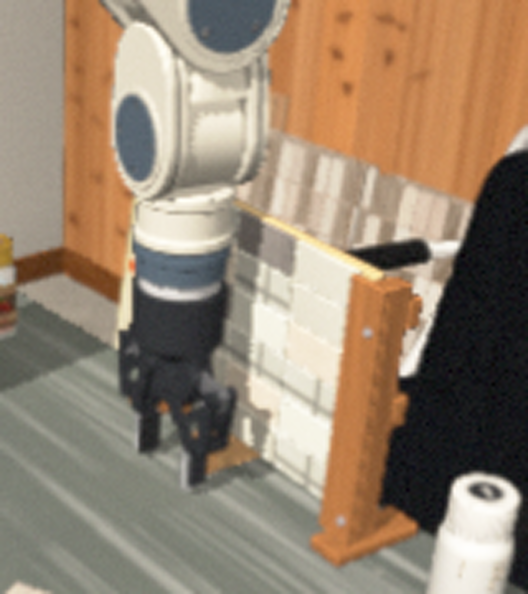

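```bash
python3 -m creep '{"translation":[[0.015,-0.0016,-0.006],[0.03,-0.0033,-0.012],[0.045,-0.005,-0.012],[0.06,-0.0065,-0.012],[0.06,-0.0065,-0.012]],"twist":[0,0,0,0,0]}'
python3 -m creep '{"translation":[[0.0035,-0.0004,0],[0.007,-0.0008,0],[0.007,-0.0008,0],[0.007,-0.0008,0]],"twist":[0,0,0,0]}'
```

```text
time: 3.45
tcp_pos: [0.526, -0.0177, 0.1747]
tool_rot: [0.0, 0.054, 0.999, -0.0]
contact_force: [0.2, 0.3, -0.3]
grip_width: 0.06
gripper_force: 0.0
time: 3.85
tcp_pos: [0.5272, -0.0177, 0.1746]
tool_rot: [-0.0, 0.054, 0.999, 0.0]
contact_force: [-0.1, -0.8, -0.3]
grip_width: 0.0601
gripper_force: 0.0
```

```bash
python3 -m creep '{"translation":[[0.0033,-0.0004,0],[0.0033,-0.0004,0],[0.0033,-0.0004,0]],"twist":[0,0,0]}'
python3 -m creep '{"translation":[[0.0033,-0.0004,0],[0.0033,-0.0004,0],[0.0033,-0.0004,0]],"twist":[0,0,0]}'
```

```text
time: 4.15
tcp_pos: [0.5283, -0.0179, 0.1746]
tool_rot: [0.0, 0.054, 0.999, 0.0]
contact_force: [0.2, -0.2, -1.1]
grip_width: 0.0595
gripper_force: 0.0
time: 4.45
tcp_pos: [0.529, -0.0179, 0.1745]
tool_rot: [-0.0, 0.054, 0.999, 0.0]
contact_force: [-2.6, 0.2, 0.9]
grip_width: 0.0596
gripper_force: 0.0
```

```bash
python3 -m creep '{"translation":[[0,0,0],[0,0,0],[0,0,0],[0,0,0],[0,0,0],[0,0,0]],"twist":[0,0,0,0,0,0]}' 0
python3 - <<'E'
from h import *
c=cam("scene"); save(c,"pics/s2.png",(240,120,360,230),4.5); print(r.observe()["time"])
E
```

```text
time: 5.05
tcp_pos: [0.529, -0.0179, 0.1747]
tool_rot: [-0.0, 0.054, 0.999, 0.0]
contact_force: [-5.0, 1.2, 5.0]
grip_width: 0.0246
gripper_force: 58.6
5.1
```

View pics/s2.png

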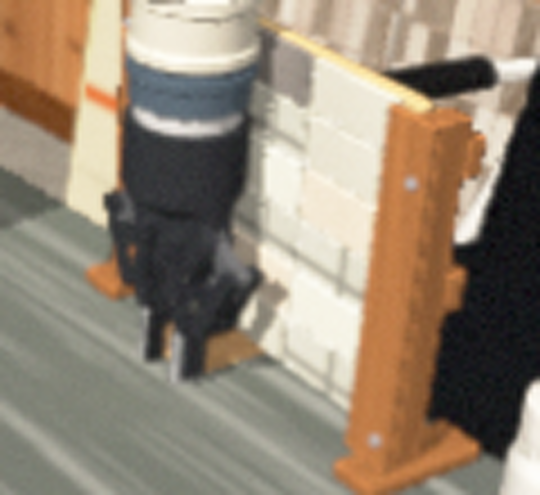

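```bash
python3 -m creep '{"translation":[[-0.0055,0.0006,0],[-0.011,0.0012,0],[-0.0165,0.0018,0],[-0.022,0.0024,0],[-0.0275,0.003,0],[-0.0331,0.0036,0],[-0.0331,0.0036,0],[-0.0331,0.0036,0],[-0.0331,0.0036,0],[-0.0331,0.0036,0],[-0.0331,0.0036,0],[-0.0331,0.0036,0]],"twist":[0,0,0,0,0,0,0,0,0,0,0,0]}'
cat > ph.py <<'E'
from h import *
for n in("top","scene"):
    c=cam(n); Q=cloud(c); hsv=cv2.cvtColor(c["frame"],cv2.COLOR_RGB2HSV); z=Q[...,2]; w=c["z_map"]>0
    t=w&(abs(Q[...,1]+.01)<.09)&(Q[...,0]>.555)&(Q[...,0]<.6)&(z>.2)&(z<.24)
    g=w&(abs(Q[...,1]+.02)<.04)&(Q[...,0]>.47)&(Q[...,0]<.565)&(hsv[...,0]<25)&(hsv[...,1]>75)&(hsv[...,2]>120)&(z<.035)
    P=Q[g]; print(n,"panel top z",np.percentile(z[t],[50,90]).round(4),"n wedge",len(P),P.min(0).round(4) if len(P) else"",P.max(0).round(4) if len(P) else"")
E
python3 ph.py
```

```text
time: 6.3
tcp_pos: [0.5204, -0.0171, 0.1748]
tool_rot: [0.001, 0.054, 0.999, -0.0]
contact_force: [4.3, -0.5, -4.0]
grip_width: 0.0247
gripper_force: 59.3
top panel top z [0.2202 0.2248] n wedge 0  
scene panel top z [0.2158 0.2236] n wedge 59 [ 0.5246 -0.0368  0.0023] [ 0.5648 -0.0043  0.0293]
```

```bash
python3 -m creep '{"translation":[[-0.0055,0.0006,0],[-0.011,0.0012,0],[-0.0165,0.0018,0],[-0.022,0.0024,0],[-0.0275,0.003,0],[-0.0331,0.0036,0],[-0.0331,0.0036,0],[-0.0331,0.0036,0],[-0.0331,0.0036,0],[-0.0331,0.0036,0],[-0.0331,0.0036,0],[-0.0331,0.0036,0]],"twist":[0,0,0,0,0,0,0,0,0,0,0,0]}'
python3 ph.py
```

```text
time: 7.6
tcp_pos: [0.5102, -0.016, 0.1748]
tool_rot: [0.001, 0.054, 0.999, -0.0]
contact_force: [6.1, 0.3, -3.9]
grip_width: 0.0249
gripper_force: 59.4
top panel top z [0.2171 0.2244] n wedge 0  
scene panel top z [0.2133 0.2198] n wedge 82 [ 0.5143 -0.0467  0.0008] [ 0.564  -0.0042  0.0285]
```

```bash
python3 -m creep '{"translation":[[0,0,0],[0,0,0],[0,0,0],[0,0,0],[0,0,0],[0.015,-0.0016,0],[0.03,-0.0033,0],[0.0464,-0.0051,0],[0.0464,-0.0051,0],[0.0464,-0.0051,0]],"twist":[0,0,0,0,0,0,0,0,0,0]}' 0.6
python3 ph.py
python3 -m creep '{"translation":[[0,0,0],[0,0,0],[0,0,0],[0,0,0],[0,0,0],[0,0,0]],"twist":[0,0,0,0,0,0]}' 0
```

```text
time: 8.7
tcp_pos: [0.5234, -0.0174, 0.1744]
tool_rot: [-0.0, 0.054, 0.999, 0.0]
contact_force: [0.1, 1.0, -0.1]
grip_width: 0.0513
gripper_force: 0.0
top panel top z [0.2165 0.2249] n wedge 0  
scene panel top z [0.2132 0.2194] n wedge 113 [ 5.133e-01 -5.190e-02 -3.000e-04] [0.5646 0.0112 0.0298]
time: 9.4
tcp_pos: [0.5232, -0.0173, 0.1748]
tool_rot: [-0.0, 0.054, 0.999, -0.0]
contact_force: [-2.7, -0.8, 5.3]
grip_width: 0.0249
gripper_force: 59.6
```

Two more tugs of one centimetre, with rests.

```bash
python3 -m creep '{"translation":[[-0.0055,0.0006,0],[-0.011,0.0012,0],[-0.0165,0.0018,0],[-0.022,0.0024,0],[-0.0275,0.003,0],[-0.0331,0.0036,0],[-0.0331,0.0036,0],[-0.0331,0.0036,0],[-0.0331,0.0036,0],[-0.0331,0.0036,0],[-0.0331,0.0036,0],[-0.0331,0.0036,0],[-0.0331,0.0036,0]],"twist":[0,0,0,0,0,0,0,0,0,0,0,0,0]}'
python3 ph.py
python3 -m creep '{"translation":[[-0.0055,0.0006,0],[-0.011,0.0012,0],[-0.0165,0.0018,0],[-0.022,0.0024,0],[-0.0275,0.003,0],[-0.0331,0.0036,0],[-0.0331,0.0036,0],[-0.0331,0.0036,0],[-0.0331,0.0036,0],[-0.0331,0.0036,0],[-0.0331,0.0036,0],[-0.0331,0.0036,0],[-0.0331,0.0036,0]],"twist":[0,0,0,0,0,0,0,0,0,0,0,0,0]}'
python3 ph.py
```

```text
time: 10.7
tcp_pos: [0.5144, -0.0165, 0.1748]
tool_rot: [0.001, 0.054, 0.999, -0.0]
contact_force: [4.7, -1.0, -0.4]
grip_width: 0.0251
gripper_force: 59.3
top panel top z [0.2138 0.2246] n wedge 0  
scene panel top z [0.2127 0.2161] n wedge 115 [ 5.039e-01 -3.660e-02 -1.000e-04] [ 0.565  -0.0033  0.0308]
time: 12.1
tcp_pos: [0.5045, -0.0154, 0.1748]
tool_rot: [0.001, 0.054, 0.999, -0.0]
contact_force: [4.7, -0.6, -0.7]
grip_width: 0.0248
gripper_force: 59.4
top panel top z [0.2116 0.2245] n wedge 0  
scene panel top z [0.2108 0.2132] n wedge 132 [ 4.948e-01 -3.610e-02  1.000e-04] [ 0.5649 -0.001   0.0305]
```

```bash
python3 -m creep '{"translation":[[-0.0055,0.0006,0],[-0.011,0.0012,0],[-0.0165,0.0018,0],[-0.022,0.0024,0],[-0.0275,0.003,0],[-0.0331,0.0036,0],[-0.0331,0.0036,0],[-0.0331,0.0036,0],[-0.0331,0.0036,0],[-0.0331,0.0036,0],[-0.0331,0.0036,0],[-0.0331,0.0036,0],[-0.0331,0.0036,0]],"twist":[0,0,0,0,0,0,0,0,0,0,0,0,0]}'
python3 ph.py
python3 -m creep '{"translation":[[-0.0055,0.0006,0],[-0.011,0.0012,0],[-0.0165,0.0018,0],[-0.022,0.0024,0],[-0.0275,0.003,0],[-0.0331,0.0036,0],[-0.0331,0.0036,0],[-0.0331,0.0036,0],[-0.0331,0.0036,0],[-0.0331,0.0036,0],[-0.0331,0.0036,0],[-0.0331,0.0036,0],[-0.0331,0.0036,0]],"twist":[0,0,0,0,0,0,0,0,0,0,0,0,0]}'
python3 ph.py
```

```text
time: 13.5
tcp_pos: [0.4935, -0.0141, 0.1748]
tool_rot: [0.0, 0.054, 0.999, -0.0]
contact_force: [1.3, 0.1, 6.6]
grip_width: 0.0251
gripper_force: 60.2
top panel top z [0.2106 0.2251] n wedge 0  
scene panel top z [0.2097 0.2129] n wedge 160 [ 0.4823 -0.0373  0.0006] [0.5646 0.0006 0.0309]
time: 14.9
tcp_pos: [0.4836, -0.013, 0.1748]
tool_rot: [0.0, 0.054, 0.999, -0.0]
contact_force: [2.6, -0.7, 7.1]
grip_width: 0.0246
gripper_force: 60.3
top panel top z [0.2102 0.2245] n wedge 0  
scene panel top z [0.2098 0.213 ] n wedge 172 [ 0.4728 -0.0358 -0.001 ] [0.5644 0.0013 0.0293]
```

```bash
python3 -m creep '{"translation":[[-0.0331,0.0036,0],[-0.066,0.0072,0],[-0.1,0.011,0],[-0.1,0.011,0.05],[-0.1,0.011,0.12],[-0.1,0.011,0.22],[-0.1,0.011,0.32],[-0.1,0.011,0.4],[-0.1,0.011,0.4],[-0.1,0.011,0.4]],"twist":[0,0,0,0,0,0,0,0,0,0]}'
python3 - <<'E'
from h import *
c=cam("scene"); save(c,"pics/s3.png",(100,40,400,260),2.6)
for n in("scene","top"):
    if n=="top": c=cam(n)
    Q=cloud(c); hsv=cv2.cvtColor(c["frame"],cv2.COLOR_RGB2HSV); z=Q[...,2]
    t=((abs(Q[...,0]-.34)<.1)&(abs(Q[...,1]-.28)<.085)&(hsv[...,0]>135)&(hsv[...,0]<170)&(z<.03)&(c["z_map"]>0)).astype(np.uint8)
    t=cv2.morphologyEx(t,cv2.MORPH_OPEN,np.ones((3,3)))
    cs,_=cv2.findContours(t,cv2.RETR_EXTERNAL,cv2.CHAIN_APPROX_NONE); k=max(cs,key=cv2.contourArea)[:,0]
    print(n,cv2.minAreaRect(onz(c,k,.01)[:,:2].astype(np.float32)*1000), cv2.minAreaRect(k.astype(np.float32)))
E
```

```text
time: 16.0
tcp_pos: [0.4528, -0.0096, 0.2939]
tool_rot: [-0.001, 0.054, 0.999, 0.0]
contact_force: [-0.3, -0.1, -1.9]
grip_width: 0.0248
gripper_force: 59.6Traceback (most recent call last):
  File "<stdin>", line 8, in <module>
ValueError: max() iterable argument is empty
```

View pics/s3.png

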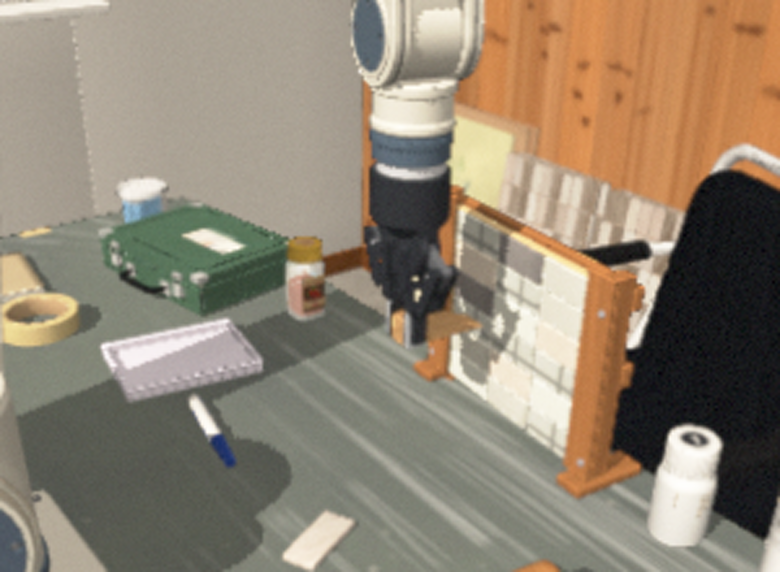

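Run:
```python
from h import *
c=cam("top"); X=onz(c,[(134,214.7),(177.3,217.3),(170.7,277.3),(125.3,274.7)],.014); print(X.round(3),X.mean(0), np.linalg.norm(X-np.roll(X,1,0),axis=1))
c=cam("scene"); s=2.6
X=onz(c,[(100+103/s,40+348/s),(100+232/s,40+321/s),(100+262/s,40+360/s),(100+127/s,40+393/s)],.014); print(X.round(3),X.mean(0))
```

```text
[[0.436 0.322 0.014]
 [0.416 0.202 0.014]
 [0.255 0.23  0.014]
 [0.275 0.351 0.014]] [0.34544601 0.27610534 0.014     ] [0.16373565 0.12097386 0.16302769 0.12291134]
[[0.276 0.343 0.014]
 [0.438 0.315 0.014]
 [0.415 0.206 0.014]
 [0.255 0.228 0.014]] [0.34593619 0.27309939 0.014     ]
```

```bash
python3 -m creep '{"translation":[[-0.047,0.097,0],[-0.094,0.193,0],[-0.141,0.29,0],[-0.188,0.387,0],[-0.235,0.483,0],[-0.283,0.58,0],[-0.33,0.677,0],[-0.377,0.774,0],[-0.424,0.87,0],[-0.471,0.967,0],[-0.471,0.967,0],[-0.471,0.967,0],[-0.471,0.967,0]],"twist":[-0.005,-0.01,-0.015,-0.02,-0.02,-0.02,-0.02,-0.02,-0.02,-0.02,-0.02,-0.02,-0.02]}'
python3 - <<'E'
from h import *
c=cam("top"); save(c,"pics/t4.png",(90,180,230,300),4)
E
```

```text
time: 17.45
tcp_pos: [0.3124, 0.2799, 0.294]
tool_rot: [-0.0, 0.086, 0.996, -0.0]
contact_force: [0.6, -0.0, -0.6]
grip_width: 0.0249
gripper_force: 59.5
```

View pics/t4.png

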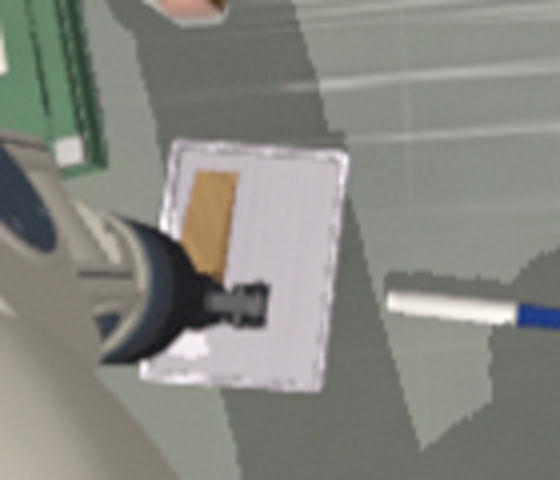

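```bash
python3 -m creep '{"translation":[[0,0,-0.08],[0,0,-0.16],[0,0,-0.24],[0,0,-0.3],[0,0,-0.34],[0,0,-0.36],[0,0,-0.371],[0,0,-0.371],[0,0,-0.371]],"twist":[0,0,0,0,0,0,0,0,0]}'
python3 -m creep '{"translation":[[0,0,-0.0035],[0,0,-0.007],[0,0,-0.007],[0,0,-0.007]],"twist":[0,0,0,0]}'
```

```text
time: 18.4
tcp_pos: [0.3126, 0.2803, 0.1837]
tool_rot: [0.0, 0.086, 0.996, 0.0]
contact_force: [0.1, 0.6, -0.8]
grip_width: 0.0251
gripper_force: 59.5
time: 18.8
tcp_pos: [0.3123, 0.2804, 0.1813]
tool_rot: [0.0, 0.086, 0.996, 0.0]
contact_force: [-0.2, 0.3, -0.5]
grip_width: 0.0252
gripper_force: 59.5
```

```bash
python3 -m creep '{"translation":[[0,0,-0.0025],[0,0,-0.005],[0,0,-0.005],[0,0,-0.005]],"twist":[0,0,0,0]}'
python3 -m creep '{"translation":[[0,0,-0.0025],[0,0,-0.0025],[0,0,-0.0025]],"twist":[0,0,0]}'
```

```text
time: 19.2
tcp_pos: [0.3123, 0.2804, 0.1796]
tool_rot: [-0.0, 0.086, 0.996, -0.0]
contact_force: [0.4, -0.5, 0.6]
grip_width: 0.0249
gripper_force: 59.5
time: 19.5
tcp_pos: [0.3123, 0.2804, 0.1789]
tool_rot: [-0.0, 0.086, 0.996, -0.0]
contact_force: [0.5, -0.2, -0.7]
grip_width: 0.025
gripper_force: 59.5
```

```bash
python3 -m creep '{"translation":[[0,0,0],[0,0,0],[0,0,0],[0,0,0],[0,0,0],[0,0,0.03],[0,0,0.1],[0,0,0.2],[0,0,0.35],[0,0,0.5],[0,0,0.5],[-0.1,-0.1,0.5],[-0.1,-0.1,0.5],[-0.1,-0.1,0.5]],"twist":[0,0,0,0,0,0,0,0,0,0,0,0,0,0]}' 0.6
python3 - <<'E'
from h import *
c=cam("scene"); save(c,"pics/s5.png",(100,40,400,260),2.6)
Q=cloud(c); hsv=cv2.cvtColor(c["frame"],cv2.COLOR_RGB2HSV)
m=(abs(Q[...,0]-.346)<.09)&(abs(Q[...,1]-.2745)<.07)&(hsv[...,1]>75)&(hsv[...,0]<25)&(Q[...,2]<.05)&(c["z_map"]>0)
P=Q[m]; print(len(P),P.min(0),P.max(0))
E
```

```text
time: 20.9
tcp_pos: [0.2818, 0.25, 0.3294]
tool_rot: [0.0, 0.086, 0.996, 0.0]
contact_force: [1.2, 0.3, 0.1]
grip_width: 0.0512
gripper_force: 0.0
248 [0.30114716 0.25335592 0.00650543] [0.39305959 0.29262382 0.03436485]
```

View pics/s5.png

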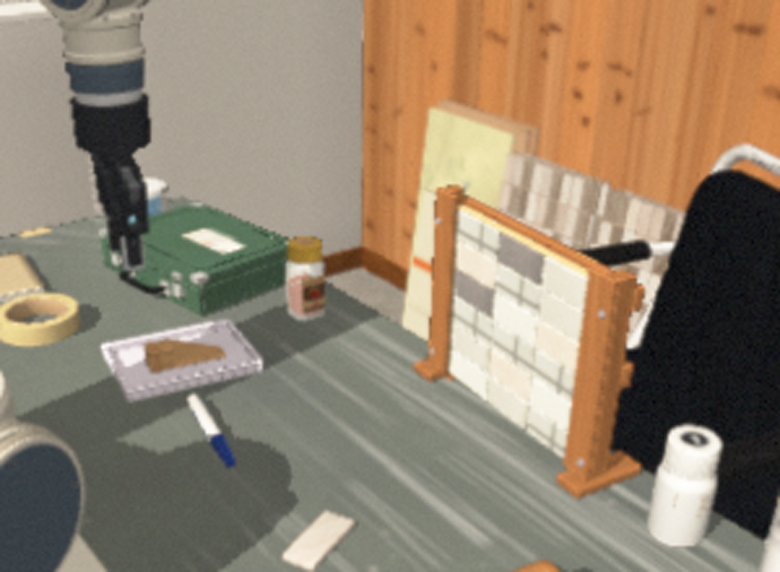

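The wedge lies flat near the middle of the tray, at about (185,352) in the crop. The panel is home, and the jar and bottle haven't moved.

```bash
python3 -c "
from plant import ticket
print(ticket.hand_in())"
```

```text
the job is handed in; nothing more can be done
None
```

The wedge came out in six tugs of about 1 cm, the panel is home in the stand, and the wedge lies flat in the tray; I handed the job in at about 21 s and got no verdict back. The moves couldn't tilt the tool, so instead of leaning it 30 degrees I kept it pointing straight down, and the gripper's body lightly touched the panel (a few newtons).

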